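# Flag the worn isolator foot

### The job

Three spring isolator feet stand on the microscope bench. Going from the robot's left to its right, press each foot's round pad down with the fingertips, at least 5 mm, and let it spring back; then push the tag of the softest foot fully down, leaving the other two tags up. Only press: do not lift, tip or shove the feet, leave the other things on the bench alone, and finish clear of everything.

Things in the scene. Friction and masses are not known exactly. Their poses are not given: they have to be found in the camera images.
- mount_a: One of three outwardly identical vibration-isolator feet standing loose on the bench: grey base plate 144 x 84 x 14 mm, about 0.9 kg. Origin: centre of the plate's underside; z up, x along the plate from the pad to the tag. On it, 36 mm from the centre towards -x, a round spring-mounted pad; 42 mm from the centre towards +x, its tag. The letters a, b, c say nothing of the position or the stiffness.
- pad_a_top (a point): Centre of the top face of mount_a's pad, a black rubber-topped disc 48 mm across and 16 mm thick on a coil spring; top face 64 mm above the bench when free. It moves straight down up to 14 mm and springs back. The softest gives from the lightest touch and needs about 0.4 N per mm; each of the other two needs about 1 N to start and then at least 0.8 N per mm. 8 mm down takes about 3 N on the softest, 7 to 13 N on the others. Moves with the pad.
- pad_a (a joint): How far mount_a's pad is pressed down, m: 0 free (to 0.2 mm), 0.014 at its stop.
- tag_a_top (a point): Centre of the top face of mount_a's tag, a T-shaped aluminium tab with a flat cap 16 (along the mount's x) x 30 x 6 mm, standing out of a black guide block 28 x 44 mm whose top is 36 mm above the bench. Up: cap top 56 mm above the bench (starts up, at most 2 mm lower); fully down: cap rests on the block, top at 42 mm. Takes about 3 N to push and stays where it is left. Moves with the tag.
- tag_a (a joint): How far mount_a's tag is pushed down, m: 0 up, 0.014 fully down.
- mount_b: One of three outwardly identical vibration-isolator feet standing loose on the bench: grey base plate 144 x 84 x 14 mm, about 0.9 kg. Origin: centre of the plate's underside; z up, x along the plate from the pad to the tag. On it, 36 mm from the centre towards -x, a round spring-mounted pad; 42 mm from the centre towards +x, its tag. The letters a, b, c say nothing of the position or the stiffness.
- pad_b_top (a point): Centre of the top face of mount_b's pad, a black rubber-topped disc 48 mm across and 16 mm thick on a coil spring; top face 64 mm above the bench when free. It moves straight down up to 14 mm and springs back. The softest gives from the lightest touch and needs about 0.4 N per mm; each of the other two needs about 1 N to start and then at least 0.8 N per mm. 8 mm down takes about 3 N on the softest, 7 to 13 N on the others. Moves with the pad.
- pad_b (a joint): How far mount_b's pad is pressed down, m: 0 free (to 0.2 mm), 0.014 at its stop.
- tag_b_top (a point): Centre of the top face of mount_b's tag, a T-shaped aluminium tab with a flat cap 16 (along the mount's x) x 30 x 6 mm, standing out of a black guide block 28 x 44 mm whose top is 36 mm above the bench. Up: cap top 56 mm above the bench (starts up, at most 2 mm lower); fully down: cap rests on the block, top at 42 mm. Takes about 3 N to push and stays where it is left. Moves with the tag.
- tag_b (a joint): How far mount_b's tag is pushed down, m: 0 up, 0.014 fully down.
- mount_c: One of three outwardly identical vibration-isolator feet standing loose on the bench: grey base plate 144 x 84 x 14 mm, about 0.9 kg. Origin: centre of the plate's underside; z up, x along the plate from the pad to the tag. On it, 36 mm from the centre towards -x, a round spring-mounted pad; 42 mm from the centre towards +x, its tag. The letters a, b, c say nothing of the position or the stiffness.
- pad_c_top (a point): Centre of the top face of mount_c's pad, a black rubber-topped disc 48 mm across and 16 mm thick on a coil spring; top face 64 mm above the bench when free. It moves straight down up to 14 mm and springs back. The softest gives from the lightest touch and needs about 0.4 N per mm; each of the other two needs about 1 N to start and then at least 0.8 N per mm. 8 mm down takes about 3 N on the softest, 7 to 13 N on the others. Moves with the pad.
- pad_c (a joint): How far mount_c's pad is pressed down, m: 0 free (to 0.2 mm), 0.014 at its stop.
- tag_c_top (a point): Centre of the top face of mount_c's tag, a T-shaped aluminium tab with a flat cap 16 (along the mount's x) x 30 x 6 mm, standing out of a black guide block 28 x 44 mm whose top is 36 mm above the bench. Up: cap top 56 mm above the bench (starts up, at most 2 mm lower); fully down: cap rests on the block, top at 42 mm. Takes about 3 N to push and stays where it is left. Moves with the tag.
- tag_c (a joint): How far mount_c's tag is pushed down, m: 0 up, 0.014 fully down.
- objective: Bystander: loose microscope objective lens, 33 mm across, 48 mm tall, upright. Origin: centre of its underside, z up.
- oil: Bystander: loose small oil bottle with a black cap, 34 mm across, 70 mm tall, upright. Origin: centre of its underside, z up.
- slidebox: Bystander: loose white box for slides, 85 x 60 x 30 mm. Origin: centre of its underside, z up.
- driver: Bystander: loose screwdriver 150 mm long lying flat, its x axis from handle to tip. Under 40 mm high.

How it is judged (in metres and radians):
On the way, in this order (a step that is already met when the one before it is completed fails the run):
1. the left pad is pressed down at least 3 mm (((value of joint pad_a above 0.003 m and (y of mount_a in the frame of mount_b above 0 m and y of mount_a in the frame of mount_c above 0 m)) or (value of joint pad_b above 0.003 m and (y of mount_b in the frame of mount_a above 0 m and y of mount_b in the frame of mount_c above 0 m)) or (value of joint pad_c above 0.003 m and (y of mount_c in the frame of mount_a above 0 m and y of mount_c in the frame of mount_b above 0 m)))), for 0.1 s.
2. the middle pad is pressed down at least 3 mm (((value of joint pad_a above 0.003 m and ((y of mount_a in the frame of mount_b above 0 m and y of mount_a in the frame of mount_c below 0 m) or (y of mount_a in the frame of mount_b below 0 m and y of mount_a in the frame of mount_c above 0 m))) or (value of joint pad_b above 0.003 m and ((y of mount_b in the frame of mount_a above 0 m and y of mount_b in the frame of mount_c below 0 m) or (y of mount_b in the frame of mount_a below 0 m and y of mount_b in the frame of mount_c above 0 m))) or (value of joint pad_c above 0.003 m and ((y of mount_c in the frame of mount_a above 0 m and y of mount_c in the frame of mount_b below 0 m) or (y of mount_c in the frame of mount_a below 0 m and y of mount_c in the frame of mount_b above 0 m))))), for 0.1 s.
3. the right pad is pressed down at least 3 mm (((value of joint pad_a above 0.003 m and (y of mount_a in the frame of mount_b below 0 m and y of mount_a in the frame of mount_c below 0 m)) or (value of joint pad_b above 0.003 m and (y of mount_b in the frame of mount_a below 0 m and y of mount_b in the frame of mount_c below 0 m)) or (value of joint pad_c above 0.003 m and (y of mount_c in the frame of mount_a below 0 m and y of mount_c in the frame of mount_b below 0 m)))), for 0.1 s.
4. the tag of the softest foot (the one whose free pad rests a hair below its stop) is pushed down (((value of joint tag_a above 0.011 m and value of joint pad_a above 8e-05 m) or (value of joint tag_b above 0.011 m and value of joint pad_b above 8e-05 m) or (value of joint tag_c above 0.011 m and value of joint pad_c above 8e-05 m))), for 0.1 s.
At the end, for the whole second after the job is handed in: The softest foot (its free pad rests over 0.08 mm below the stop) has its tag at least 11 mm down, the other two tags under 5 mm; all pads back up within 2 mm; feet upright, at rest and within 20 mm of where they stood; the four bystanders within 30 mm (((value of joint tag_a above 0.011 m and value of joint pad_a above 8e-05 m) or (value of joint tag_b above 0.011 m and value of joint pad_b above 8e-05 m) or (value of joint tag_c above 0.011 m and value of joint pad_c above 8e-05 m)) and (value of joint tag_a below 0.005 m or value of joint pad_a above 8e-05 m) and value of joint each of pad_a, pad_b, pad_c below 0.002 m and distance of each of mount_a, mount_b, mount_c from where it was at the start of the episode below 0.02 m and angle between each of mount_a, mount_b, mount_c's own z axis and vertical below 0.05 rad and linear speed of each of mount_a, mount_b, mount_c below 0.02 m/s and (value of joint tag_b below 0.005 m or value of joint pad_b above 8e-05 m) and (value of joint tag_c below 0.005 m or value of joint pad_c above 8e-05 m) and distance of each of objective, oil, slidebox, driver from where it was at the start of the episode below 0.03 m); the robot touches nothing.
It fails at once if a mount is lifted, tipped or shoved more than 20 mm from its place (height (world z) of any of mount_a, mount_b, mount_c above 0.008 m or angle between any of mount_a, mount_b, mount_c's own z axis and vertical above 0.15 rad or distance of any of mount_a, mount_b, mount_c from where it was at the start of the episode above 0.02 m).
It fails at once if a bystander (objective lens, oil bottle, slide box, screwdriver) is lifted or moved more than 30 mm (distance of any of objective, oil, slidebox, driver from where it was at the start of the episode above 0.03 m or height (world z) of any of objective, oil, slidebox above 0.012 m).
It also fails if it takes over 51 s, if anything falls off the work surface, if the arm or the gripper's body presses on something with over 40 N, if the wrist force passes 120 N, or if a joint passes its speed limit or range.

### The arm

A 6-joint arm with a two-finger parallel gripper is mounted at the origin on the work surface. World frame = base frame: x ahead of the robot, y to its left, z up, the work surface at z = 0. Lengths are in m, angles in degrees, forces in N, time in s.
With the tool pointing down it reaches from about 0.25 to 0.725 m from the base axis. Payload 9.7 kg.
Tool frame: the origin (TCP) lies midway between the tips of the shut fingers; the grasp point (between the pads) lies 19 mm behind it; x points along the fingers, y is the direction in which the jaws open and shut, and the axes are right-handed (so a half turn about x gives the same grasp; the last joint's range is limited). The gripper opens to 85 mm and grips with 20 to 120 N. Pads are 22 mm wide; open, the fingers measure 114 mm over their backs; the gripper's body (76 mm by 85 mm) begins 54 mm behind the grasp point. The pads swing forward as they close: fully open they stand 13 mm farther back than shut.
Start: joints at [70.588, 4.979, 10.078, 95.1, 0, 90], TCP at [0.183, 0.519, 0.231] pointing down, gripper open.
Joint ranges: [-179.16, 179.16], [-48.56, 103.87], [-65.8, 70.77], [-126.05, 130.52], [-82.76, 87.17], [-180, 180]. Speed limits (degrees/s): [127.2, 127.2, 147.25, 180, 180, 180].

### API

Orientations are given as [roll, pitch, yaw] about the fixed x, y, z axes, in that order (R = Rz(yaw) Ry(pitch) Rx(roll)).
In Python, from workcell import bot, cams gives the robot as it stands.
- The arm moves only by the tool apply_moves, never from a script. Its argument "commands" is a list of rows, each a list of 5 numbers: the shift along the tool's x, y, z in m, then the turn about the tool's x in rad, then the opening, from -1 (shut) to 1 (fully open). In form: [[tx, ty, tz, roll, hand], ...]. A call has 1 to 12 rows; each row is the pose to reach, as a shift and turn from the pose measured when the call began, along the tool's axes at that moment; what a row does not reach only later rows make up. A row lasts 1/10 s, in which the tool goes at most 50 mm and 8.59 degrees, less where a joint would pass 70% of its speed; a pose out of reach is approached as far as the arm can. A call with a gripper value outside its range is refused whole. The fingers move at their own pace and stop on an object; "newtons" is the grip in N (left out, the last holds). Time passes only in rows, so rows that repeat a pose let the fingers close. It gives the time, the measured TCP pose, the force and the opening at its end, in the units of the state.
- bot.get_obs(): the state, without advancing time (a new reading comes with each control period).
- cams.camera(name): name is "scene" or "side" or "wrist"; returns a dict with "frame" (420x560x3 uint8, blue, green, red), "depth" (420x560 float32, m along the optical axis (not along the pixel's ray), 0 where there is no reading), "camera_matrix" (3x3 intrinsics, pixels), "R" (3x3) and "t" (3): a world point X has camera coordinates R X + t; the wrist camera has in their place "mount" (4x4, takes a point from camera to tool coordinates, whose origin is the TCP and whose axes are the tool frame's). Camera axes: x right, y down, z forward; pixel columns grow to the right and rows downward; lengths in m; the calibration is good to about 2 mm. A picture is of the moment at which its call begins: read the wrist's pose just before it.
- bot.job_done(): hands the job in, once; it reports no verdict.
Trained networks look in the newest picture that a camera, given by its name, has taken for a name from the list of things; names that differ only in an ending like _2 or _b are one class to them, and where a whole thing is asked for, a point or a joint stands for the part that bears it (a point fixed in the world has none). Each returns a list of dicts, best first, with "confidence" (0 to 1); they miss things now and then, are a little off and sometimes report something else, mostly with a low value. They report only what shows in the picture. A call takes as long as a camera call.
- cams.spot_in(name, camera): "rect" ([left, top, right, bottom] in pixels, round what is visible of it).
The state is a dict: "time": time; "q": joint angles; "qd": joint speeds; "joint_efforts": joint torques, N m; "ee_pos": TCP position; "tcp_rot": TCP orientation; "wrist_force": force on the tool from outside, world axes, zero at the start; "torque": the same for the moment, N m; "opening": finger opening in m.
Only numpy, scipy, OpenCV 4.12 (cv2) and the standard library are available. Lean on these libraries where they do the work, as an engineer would, in place of code of your own. Each camera call takes 0.05 s, during which the arm holds its last target. There are 200 camera calls.

## Working session

There is one attempt and no reset: what is moved stays moved. The work goes in short steps, Python scripts to look and compute and a tool call to move; the robot and the scene stay as the last step left them, time stands still between calls to the robot, and variables do not carry over. Pictures are saved under pics/ and viewed, about 8 in all and at most 12, crops included, and the job is handed in when it is done.

Besides the shell and the picture viewer there is one more tool, called after "Request:" as name([rows], argument=value, ...), one row to a line, values as JSON. apply_moves: Moves the arm, as the interface text tells. Its arguments: {"type":"object","properties":{"commands":{"type":"array"},"newtons":{"type":"number"}},"required":["commands"]}

```bash
mkdir -p pics; cat > h.py <<'E'
import numpy as np, cv2
from workcell import bot, cams
def shot(n,f):
    c=cams.camera(n); cv2.imwrite('pics/'+f,c['frame']); return c
def world(c,u,v,z=None,T=None):
    K=np.array(c['camera_matrix']);r=np.linalg.inv(K)@[u,v,1]
    R=np.array(c['R']);t=np.array(c['t']);o=-R.T@t;d=R.T@r
    if z is None: return o+d*c['depth'][int(round(v)),int(round(u))]
    return o+d*(z-o[2])/d[2]
E
python3 - <<'E'
from h import *
print(bot.get_obs())
for n in('scene','side'):
    c=shot(n,n+'1.png')
    for k in('mount_a','pad_a_top','tag_a_top','objective','oil','slidebox','driver'):
        for d in cams.spot_in(k,n)[:4]:
            r=d['rect'];u=(r[0]+r[2])/2;v=(r[1]+r[3])/2
            print(n,k,round(d['confidence'],2),np.round(r),np.round(world(c,u,v),3))
E
```

```text
{'time': 0.0, 'q': array([ 7.05890400e+01,  5.01071966e+00,  1.00337526e+01,  9.50989462e+01,
       -1.30267047e-03,  8.99993942e+01]), 'qd': array([-0.02538947, -0.05146574, -0.04189328,  0.07923711,  0.00207645,
       -0.0604118 ]), 'joint_efforts': array([ 3.31284355e-03, -5.20388532e+01,  4.64803791e+01,  1.64631981e-02,
        7.87276804e-05, -2.84655670e-05]), 'ee_pos': array([0.18271767, 0.51851884, 0.23058043]), 'tcp_rot': array([ -89.01750712,   89.92407564, -108.42786042]), 'wrist_force': array([-0.71775503, -0.39775045,  0.4122389 ]), 'torque': array([-0.0721769 ,  0.03226793,  0.04454943]), 'opening': 0.08540693799521244}
scene mount_a 0.77 [165. 205. 214. 256.] [ 0.618 -0.213  0.049]
scene mount_a 0.74 [347. 223. 395. 278.] [0.596 0.217 0.048]
scene mount_a 0.59 [255. 215. 306. 266.] [0.605 0.011 0.048]
scene pad_a_top 0.6 [279. 216. 297. 228.] [0.547 0.015 0.062]
scene tag_a_top 0.64 [270. 236. 282. 249.] [0.608 0.001 0.042]
scene objective 0.7 [134. 221. 145. 239.] [ 0.618 -0.352  0.029]
scene oil 0.88 [424. 246. 444. 277.] [0.595 0.353 0.041]
scene slidebox 0.88 [136. 192. 176. 218.] [ 0.498 -0.371  0.028]
scene driver 0.53 [441. 224. 456. 245.] [0.452 0.403 0.021]
scene driver 0.25 [185. 204. 207. 219.] [ 0.555 -0.222  0.063]
side mount_a 0.76 [250. 198. 306. 234.] [ 0.559 -0.     0.012]
side mount_a 0.69 [223. 152. 273. 181.] [0.549 0.225 0.011]
side mount_a 0.66 [286. 255. 358. 303.] [ 0.583 -0.233  0.016]
side pad_a_top 0.68 [256. 198. 275. 212.] [ 0.527 -0.002  0.064]
side pad_a_top 0.53 [222. 153. 271. 182.] [0.542 0.218 0.016]
side objective 0.78 [350. 312. 363. 333.] [ 0.598 -0.376  0.036]
side oil 0.63 [237. 126. 256. 147.] [0.582 0.342 0.035]
side slidebox 0.75 [278. 332. 327. 368.] [ 0.47  -0.394  0.027]
side slidebox 0.18 [289. 198. 297. 207.] [ 0.601 -0.003  0.051]
side driver 0.77 [179. 134. 223. 146.] [0.449 0.4   0.015]
```

```bash
python3 - <<'E'
from h import *
a=cv2.imread('pics/scene1.png')[180:300,110:480];b=cv2.imread('pics/side1.png')[110:390,160:400]
a=cv2.resize(a,None,fx=2,fy=2,interpolation=2)
out=np.zeros((590,800,3),np.uint8);out[:240,:740]=a
b=cv2.resize(b,(300,350));out[240:590,:300]=b
w=shot('wrist','w1.png');out[240:590,320:787]=cv2.resize(w['frame'],(467,350))
cv2.imwrite('pics/c1.png',out);print(w['mount'],w['camera_matrix'])
E
```

```text
[[ 1.68305371e-04 -3.12280340e-01  9.49989980e-01 -1.42758385e-01]
 [ 9.99999673e-01  8.03611013e-04  8.69973433e-05 -7.64994139e-04]
 [-7.90589969e-04  9.49989655e-01  3.12280373e-01 -7.96540936e-02]
 [ 0.00000000e+00  0.00000000e+00  0.00000000e+00  1.00000000e+00]] [[369.84730848   0.         279.19170938]
 [  0.         369.84730848 211.68100866]
 [  0.           0.           1.        ]]
```

View pics/c1.png

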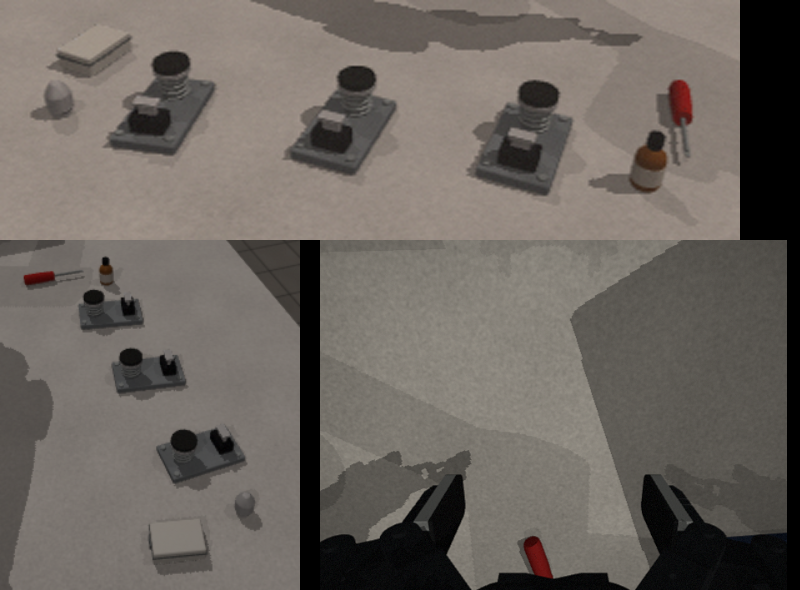

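```bash
cat >> h.py <<'E'
def cloud(c):
    K=np.array(c['camera_matrix']);D=c['depth'];v,u=np.nonzero(D>0);d=D[v,u]
    P=np.stack([(u-K[0,2])/K[0,0]*d,(v-K[1,2])/K[1,1]*d,d],1)
    return (P-np.array(c['t']))@np.array(c['R']), c['frame'][v,u]
def top(P,z0,z1,xy,r):
    m=(P[:,2]>z0)&(P[:,2]<z1)&(np.hypot(*(P[:,:2]-xy).T)<r)
    Q=P[m];return Q
def rect(Q):
    (c,s,a)=cv2.minAreaRect((Q[:,:2]*1000).astype(np.float32));return np.round(c,1),np.round(s,1),round(a,1)
E
python3 - <<'E'
from h import *
for n in('scene','side'):
    P,_=cloud(cams.camera(n))
    for y in(.22,0,-.22):
        Q=top(P,.0585,.075,(.54,y),.07)
        if len(Q)>3:print(n,'pad',len(Q),rect(Q),np.round(Q.mean(0),4))
        Q=top(P,.049,.0585,(.63,y),.07)
        if len(Q)>3:print(n,'tag',len(Q),rect(Q),np.round(Q.mean(0),4))
        Q=top(P,.009,.02,(.57,y),.13)
        if len(Q)>3:print(n,'plate',len(Q),rect(Q),np.round(Q.mean(0),4))
E
```

```text
scene pad 201 (array([513.5, 229.7]), array([45.8, 47.5]), 80.9) [0.5163 0.2294 0.0628]
scene tag 78 (array([590.5, 214.2]), array([29.5, 18.1]), 78.7) [0.5914 0.2139 0.0528]
scene plate 917 (array([559. , 266.1]), array([173.1, 144.5]), 78.8) [0.5632 0.2263 0.0134]
scene pad 182 (array([529.5,   9.2]), array([46.1, 44.9]), 36.9) [0.5317 0.0102 0.0624]
scene tag 70 (array([605.6,  -2.4]), array([29.5, 17.7]), 78.6) [ 0.6073 -0.0023  0.0534]
scene plate 800 (array([565.9,   4. ]), array([ 83.9, 144.5]), 81.1) [0.5777 0.0106 0.013 ]
scene pad 160 (array([ 549.3, -227.5]), array([45.2, 45.4]), 4.9) [ 0.5507 -0.2276  0.0621]
scene tag 110 (array([ 598.5, -225.3]), array([72.2, 34.5]), 1.2) [ 0.6063 -0.2258  0.0532]
scene plate 741 (array([ 585.2, -227.1]), array([144. ,  85.1]), 2.2) [ 0.5963 -0.2178  0.0129]
side pad 152 (array([511.1, 227.2]), array([51.3, 42.7]), 72.4) [0.51   0.2246 0.0635]
side tag 43 (array([587.2, 211.9]), array([32.6, 16. ]), 82.2) [0.5869 0.2109 0.0535]
side plate 703 (array([554.2, 262.5]), array([178.1, 144.2]), 79.2) [0.5443 0.2168 0.0137]
side pad 206 (array([550.6,  -3. ]), array([ 47.3, 101. ]), 66.9) [0.5264 0.0065 0.0632]
side tag 56 (array([603.4,  -5. ]), array([30.7, 16.7]), 79.5) [ 0.6026 -0.0065  0.0542]
side plate 904 (array([561.5,   1.3]), array([ 90.3, 143.9]), 80.9) [ 0.5569 -0.0081  0.0137]
side pad 297 (array([ 544.9, -231.5]), array([48.6, 44.6]), 68.7) [ 0.5439 -0.2327  0.0635]
side tag 85 (array([ 598.3, -228.2]), array([32.5, 66.8]), 88.4) [ 0.6214 -0.2301  0.0544]
side plate 1203 (array([ 580.2, -230.4]), array([144.5,  86.6]), 1.6) [ 0.5733 -0.2417  0.0138]
```

```bash
cat >> h.py <<'E'
from scipy.spatial.transform import Rotation as Ro
def rel(*targets):
    o=bot.get_obs();R=Ro.from_euler('xyz',o['tcp_rot'],degrees=True).as_matrix()
    print('t',round(o['time'],2),'pos',np.round(o['ee_pos'],4),'F',np.round(o['wrist_force'],2),'q',np.round(o['q'],1),'open',o['opening'])
    print(np.round(R,3))
    for p in targets: print(p,'->',np.round(R.T@(np.array(p)-o['ee_pos']),4))
E
python3 - <<'E'
from h import *
rel((.512,.2285,.13),(.512,.2285,.075))
E
```

```text
t 0.95 pos [0.1828 0.5187 0.2313] F [ 1.18 -0.36 -0.17] q [70.6  5.  10.1 95.1 -0.  90. ] open 0.0853607509292927
[[ 0.     0.332  0.943]
 [ 0.     0.943 -0.332]
 [-1.     0.     0.   ]]
(0.512, 0.2285, 0.13) -> [ 0.1013 -0.1643  0.4069]
(0.512, 0.2285, 0.075) -> [ 0.1563 -0.1643  0.4069]
```

Request:
apply_moves([
  [0, -0.014, 0.034, 0, -1],
  [0.01, -0.027, 0.068, 0, -1],
  [0.02, -0.041, 0.102, 0, -1],
  [0.03, -0.055, 0.136, -0.05, -1],
  [0.04, -0.068, 0.17, -0.05, -1],
  [0.05, -0.082, 0.204, -0.1, -1],
  [0.06, -0.096, 0.238, -0.1, -1],
  [0.07, -0.11, 0.272, -0.15, -1],
  [0.08, -0.123, 0.306, -0.15, -1],
  [0.085, -0.137, 0.34, -0.15, -1],
  [0.085, -0.15, 0.375, -0.15, -1],
  [0.085, -0.164, 0.407, -0.15, -1],
], newtons=40)

```text
time: 2.15
ee_pos: [0.5132, 0.2275, 0.1461]
tcp_rot: [-141.1, 90.0, -151.9]
wrist_force: [0.4, -0.1, 0.6]
opening: 0.0
```

```bash
cat >> h.py <<'E'
def wristlook(f):
    o=bot.get_obs();c=shot('wrist',f);R=Ro.from_euler('xyz',o['tcp_rot'],degrees=True).as_matrix()
    M=np.array(c['mount']);W=np.eye(4);W[:3,:3]=R;W[:3,3]=o['ee_pos'];E=np.linalg.inv(W@M)
    c['R']=E[:3,:3];c['t']=E[:3,3];return c
E
python3 - <<'E'
from h import *
c=wristlook('w2.png')
P,_=cloud(c)
for n,z0,z1,xy in(('pad',.0585,.07,(.512,.2285)),('tag',.049,.0585,(.589,.213))):
    Q=top(P,z0,z1,xy,.045)
    if len(Q)>3: print(n,len(Q),rect(Q),np.round(Q.mean(0),4))
rel((.512,.2285,.075))
E
```

```text
pad 4060 (array([512.4, 230.1]), array([47.1, 47.2]), 52.8) [0.5113 0.2302 0.064 ]
t 2.2 pos [0.516  0.2247 0.1458] F [-0.79 -3.6  -0.81] q [23.6  5.8  1.5 85.7 -0.1 34.5] open -0.00017116409276683018
[[ 0.001  0.19   0.982]
 [-0.001  0.982 -0.19 ]
 [-1.    -0.001  0.002]]
(0.512, 0.2285, 0.075) -> [ 0.0708  0.0031 -0.0048]
```

View pics/w2.png

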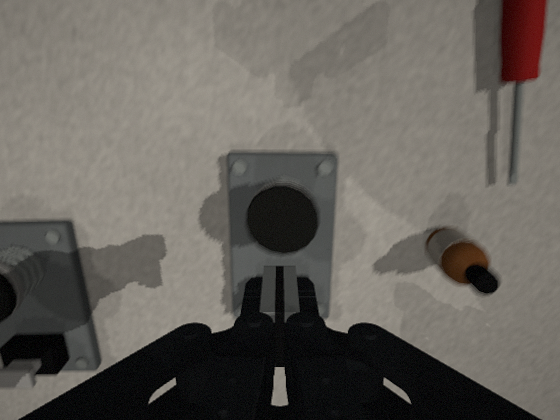

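Request:
apply_moves([
  [0.02, 0.004, -0.004, 0, -1],
  [0.04, 0.004, -0.004, 0, -1],
  [0.06, 0.004, -0.004, 0, -1],
  [0.075, 0.004, -0.004, 0, -1],
  [0.075, 0.004, -0.004, 0, -1],
  [0.075, 0.004, -0.004, 0, -1],
  [0.075, 0.004, -0.004, 0, -1],
])

```text
time: 2.9
ee_pos: [0.5135, 0.2296, 0.0721]
tcp_rot: [-2.4, 89.8, -13.3]
wrist_force: [-0.4, 0.7, 0.1]
opening: -0.0003
```

```bash
python3 - <<'E'
from h import *
rel((.512,.229,.064),(.512,.229,.056))
E
```

```text
t 2.9 pos [0.5135 0.2296 0.0721] F [-0.38  0.69  0.09] q [24.1  6.4 -6.  77.5 -0.1 35.1] open -0.0002616925100374742
[[ 0.003  0.19   0.982]
 [-0.001  0.982 -0.19 ]
 [-1.    -0.     0.003]]
(0.512, 0.229, 0.064) -> [ 0.008  -0.0009 -0.0014]
(0.512, 0.229, 0.056) -> [ 0.016  -0.0009 -0.0014]
```

Press 9 mm down and read the force there (held several rows to settle).

Request:
apply_moves([
  [0.005, 0, 0, 0, -1],
  [0.01, 0, 0, 0, -1],
  [0.014, 0, 0, 0, -1],
  [0.017, 0, 0, 0, -1],
  [0.017, 0, 0, 0, -1],
  [0.017, 0, 0, 0, -1],
  [0.017, 0, 0, 0, -1],
])

```text
time: 3.6
ee_pos: [0.5142, 0.2299, 0.0565]
tcp_rot: [15.3, 89.7, 4.3]
wrist_force: [-2.2, -0.8, 10.6]
opening: -0.0002
```

```bash
cat > f.py <<'E'
from h import *
import sys
cam=cams.camera
n=int(sys.argv[1])
F=[]
for i in range(n):
    if i: cam('side')
    F.append(bot.get_obs()['wrist_force'][2])
print(np.round(F,2),np.mean(F)); rel()
E
python3 f.py 4
```

```text
[10.57 10.84 11.18 11.03] 10.906066710660824
t 3.75 pos [0.5142 0.2299 0.0565] F [-1.78 -0.58 11.03] q [24.1  6.7 -7.4 75.6 -0.1 35.1] open -3.996530135185735e-05
[[ 0.005  0.19   0.982]
 [ 0.     0.982 -0.19 ]
 [-1.     0.001  0.005]]
```

Request:
apply_moves([
  [-0.01, 0, 0, 0, -1],
  [-0.03, 0, 0, 0, -1],
  [-0.045, -0.02, 0.005, 0, -1],
  [-0.045, -0.05, 0.013, 0, -1],
  [-0.045, -0.085, 0.022, 0, -1],
  [-0.045, -0.12, 0.031, 0, -1],
  [-0.045, -0.155, 0.04, 0, -1],
  [-0.045, -0.185, 0.048, 0, -1],
  [-0.045, -0.205, 0.053, 0, -1],
  [-0.04, -0.215, 0.056, 0, -1],
  [-0.03, -0.215, 0.056, 0, -1],
  [-0.02, -0.215, 0.056, 0, -1],
])

```text
time: 4.95
ee_pos: [0.5281, 0.0088, 0.0753]
tcp_rot: [19.6, 89.7, 8.6]
wrist_force: [0.2, -0.3, -0.4]
opening: 0.0
```

```bash
python3 - <<'E'
from h import *
rel((.528,.008,.064),(.528,.008,.056))
E
```

```text
t 4.95 pos [0.5281 0.0088 0.0753] F [ 0.22 -0.33 -0.37] q [  0.9   1.6 -10.7  77.4   0.   11.9] open 4.0763310497875935e-05
[[ 0.004  0.19   0.982]
 [ 0.001  0.982 -0.19 ]
 [-1.     0.002  0.004]]
(0.528, 0.008, 0.064) -> [ 0.0113 -0.0008  0.    ]
(0.528, 0.008, 0.056) -> [ 0.0193 -0.0008  0.    ]
```

Request:
apply_moves([
  [0.006, 0, 0, 0, -1],
  [0.012, 0, 0, 0, -1],
  [0.016, 0, 0, 0, -1],
  [0.02, 0, 0, 0, -1],
  [0.02, 0, 0, 0, -1],
  [0.02, 0, 0, 0, -1],
  [0.02, 0, 0, 0, -1],
])

```text
time: 5.65
ee_pos: [0.5279, 0.0095, 0.056]
tcp_rot: [30.5, 89.7, 19.6]
wrist_force: [-5.7, 3.0, 7.7]
opening: 0.0005
```

```bash
python3 f.py 4
```

```text
[7.67 7.55 8.53 7.8 ] 7.88805055851922
t 5.8 pos [0.528  0.0095 0.056 ] F [-5.15  2.95  7.8 ] q [  1.    2.  -12.4  75.3   0.1  11.9] open 0.00044555466723782974
[[ 0.005  0.189  0.982]
 [ 0.002  0.982 -0.189]
 [-1.     0.002  0.004]]
```

Request:
apply_moves([
  [-0.01, 0, 0, 0, -1],
  [-0.03, 0, 0, 0, -1],
  [-0.045, -0.02, 0.005, 0, -1],
  [-0.045, -0.05, 0.013, 0, -1],
  [-0.045, -0.085, 0.022, -0.05, -1],
  [-0.045, -0.125, 0.033, -0.1, -1],
  [-0.045, -0.165, 0.044, -0.15, -1],
  [-0.045, -0.195, 0.053, -0.2, -1],
  [-0.045, -0.22, 0.06, -0.2, -1],
  [-0.04, -0.231, 0.064, -0.2, -1],
  [-0.03, -0.231, 0.064, -0.2, -1],
  [-0.02, -0.231, 0.064, -0.2, -1],
])

```text
time: 7.0
ee_pos: [0.5469, -0.2286, 0.0748]
tcp_rot: [26.0, 89.7, 26.5]
wrist_force: [-0.5, 0.1, 0.3]
opening: 0.0001
```

```bash
python3 - <<'E'
from h import *
rel((.547,-.2295,.064),(.547,-.2295,.056))
E
```

```text
t 7.0 pos [ 0.5469 -0.2286  0.0748] F [-0.49  0.05  0.28] q [-22.8  10.4  -1.2  78.2   0.2 -23.3] open 5.4544222404748065e-05
[[ 0.004 -0.01   1.   ]
 [ 0.002  1.     0.01 ]
 [-1.     0.002  0.004]]
(0.547, -0.2295, 0.064) -> [ 0.0108 -0.0009  0.    ]
(0.547, -0.2295, 0.056) -> [ 0.0188 -0.0009 -0.    ]
```

Request:
apply_moves([
  [0.006, 0, 0, 0, -1],
  [0.012, 0, 0, 0, -1],
  [0.016, 0, 0, 0, -1],
  [0.019, 0, 0, 0, -1],
  [0.019, 0, 0, 0, -1],
  [0.019, 0, 0, 0, -1],
  [0.019, 0, 0, 0, -1],
])

```text
time: 7.7
ee_pos: [0.5473, -0.2286, 0.0562]
tcp_rot: [20.9, 89.7, 21.4]
wrist_force: [-0.2, 1.9, 2.5]
opening: -0.0003
```

```bash
python3 f.py 4
```

```text
[2.52 3.13 2.82 4.01] 3.117356123130299
t 7.85 pos [ 0.5472 -0.2286  0.056 ] F [0.37 1.5  4.01] q [-22.8  10.8  -2.8  76.2   0.2 -23.3] open 0.0004842450350656094
[[ 0.005 -0.01   1.   ]
 [ 0.002  1.     0.01 ]
 [-1.     0.002  0.005]]
```

Request:
apply_moves([
  [-0.01, 0, 0, 0, -1],
  [-0.03, 0, 0, 0, -1],
  [-0.05, 0, 0, 0, -1],
  [-0.07, 0, 0, 0, -1],
  [-0.07, 0, 0, 0, -1],
  [-0.07, 0, 0, 0, -1],
  [-0.07, 0, 0, 0, -1],
])

```text
time: 8.55
ee_pos: [0.5465, -0.2287, 0.1251]
tcp_rot: [33.5, 89.8, 34.0]
wrist_force: [-0.1, -0.1, -0.4]
opening: 0.0002
```

```bash
python3 - <<'E'
from h import *
for n in('scene','side'):
    c=shot(n,n+'2.png');P,_=cloud(c)
    for nm,y,xp,xt in(('L',.2285,.512,.589),('M',.006,.528,.6045),('R',-.2285,.547,.625)):
        for k,z0,z1,x,yy in(('pad',.0585,.075,xp,y),('tag',.038,.0585,xt,y-(.012 if nm!='R' else 0))):
            Q=top(P,z0,z1,np.array((x,yy)),.03)
            if len(Q)>5: print(n,nm,k,len(Q),rect(Q),np.round(np.median(Q,0),4))
rel((.625,-.2275,.085),(.625,-.2275,.056))
E
```

```text
scene L pad 203 (array([513.6, 229.2]), array([47.6, 44.4]), 1.7) [0.5172 0.2291 0.063 ]
scene L tag 106 (array([590.2, 214.4]), array([29.8, 16.1]), 79.6) [0.5927 0.2141 0.0526]
scene M pad 179 (array([528.7,   8.9]), array([48.2, 44.9]), 29.7) [0.5326 0.0108 0.0627]
scene M tag 96 (array([606.5,  -2.6]), array([29.9, 17.5]), 80.7) [ 0.6085 -0.002   0.0533]
scene R pad 163 (array([ 549.3, -227.5]), array([45.1, 45.3]), 24.9) [ 0.5508 -0.2276  0.0621]
scene R tag 89 (array([ 625.4, -227. ]), array([19.3, 30.7]), 0.8) [ 0.6284 -0.2258  0.0529]
side L pad 150 (array([510.9, 226.8]), array([47.6, 42.8]), 74.2) [0.5101 0.2244 0.0635]
side L tag 51 (array([585.5, 209.1]), array([37. , 20.2]), 71.2) [0.5859 0.2081 0.0528]
side M pad 205 (array([525.5,   8.8]), array([49.4, 45.4]), 89.3) [0.5251 0.0051 0.0636]
side M tag 20 (array([595.3,  -9.2]), array([40.,  5.]), 77.1) [ 0.5962 -0.0009  0.0527]
side R pad 302 (array([ 544.6, -232. ]), array([48. , 44.5]), 67.6) [ 0.5443 -0.2335  0.0634]
side R tag 98 (array([ 620.7, -232.8]), array([23.8, 37.5]), 8.7) [ 0.6209 -0.2315  0.054 ]
t 8.65 pos [ 0.5465 -0.2287  0.125 ] F [-0.16 -0.33 -0.43] q [-22.8   9.8   3.7  83.7   0.2 -23.4] open 8.492904258799593e-06
[[ 0.003 -0.01   1.   ]
 [ 0.003  1.     0.01 ]
 [-1.     0.003  0.003]]
(0.625, -0.2275, 0.085) -> [0.0403 0.0003 0.0784]
(0.625, -0.2275, 0.056) -> [0.0693 0.0002 0.0783]
```

Request:
apply_moves([
  [0, 0, 0.03, 0, -1],
  [0, 0, 0.06, 0, -1],
  [0.01, 0, 0.078, 0, -1],
  [0.03, -0.001, 0.078, 0, -1],
  [0.05, -0.001, 0.078, 0, -1],
  [0.06, -0.001, 0.078, 0, -1],
  [0.068, -0.001, 0.078, 0, -1],
  [0.073, -0.001, 0.078, 0, -1],
  [0.078, -0.001, 0.078, 0, -1],
  [0.083, -0.001, 0.078, 0, -1],
  [0.083, -0.001, 0.078, 0, -1],
  [0.083, -0.001, 0.078, 0, -1],
])

```text
time: 9.85
ee_pos: [0.6249, -0.2287, 0.0424]
tcp_rot: [32.3, 89.7, 32.9]
wrist_force: [0.1, -0.0, -0.1]
opening: 0.0001
```

```bash
python3 f.py 2
```

```text
[-0.15  0.63] 0.24021115720444813
t 9.9 pos [ 0.6249 -0.2287  0.0423] F [0.05 0.12 0.63] q [-20.2  21.    8.1  77.    0.2 -20.7] open 1.4803222095814073e-06
[[ 0.004 -0.01   1.   ]
 [ 0.002  1.     0.01 ]
 [-1.     0.002  0.004]]
```

Request:
apply_moves([
  [0.001, 0, 0, 0, -1],
  [0.002, 0, 0, 0, -1],
  [0.002, 0, 0, 0, -1],
  [0.002, 0, 0, 0, -1],
])

```text
time: 10.3
ee_pos: [0.625, -0.2288, 0.042]
tcp_rot: [22.4, 89.7, 22.9]
wrist_force: [-4.4, 1.6, 10.5]
opening: -0.0001
```

Request:
apply_moves([
  [-0.01, 0, 0, 0, -1],
  [-0.04, 0, 0, 0, -1],
  [-0.08, 0, 0, 0, -1],
  [-0.12, 0, 0, 0, -1],
  [-0.15, 0, -0.03, 0, -1],
  [-0.15, 0.03, -0.07, 0, -1],
  [-0.15, 0.07, -0.11, 0, -1],
  [-0.15, 0.1, -0.15, 0, -1],
  [-0.15, 0.11, -0.18, 0, -1],
  [-0.15, 0.11, -0.2, 0, -1],
  [-0.15, 0.11, -0.2, 0, -1],
  [-0.15, 0.11, -0.2, 0, -1],
])

```text
time: 11.5
ee_pos: [0.4236, -0.1211, 0.1921]
tcp_rot: [12.3, 89.6, 12.8]
wrist_force: [0.4, 0.1, 0.0]
opening: -0.0001
```

```bash
python3 - <<'E'
from h import *
rel();ims=[]
for n in('scene','side'):
    c=shot(n,n+'3.png');P,_=cloud(c);ims.append(c['frame'])
    for nm,y,xp,xt in(('L',.2285,.512,.589),('M',.006,.528,.6045),('R',-.2285,.547,.625)):
        for k,z0,z1,x,yy in(('pad',.0585,.075,xp,y),('tag',.038,.0585,xt,y-(.012 if nm!='R' else 0))):
            Q=top(P,z0,z1,np.array((x,yy)),.03)
            if len(Q)>5: print(n,nm,k,len(Q),np.round(rect(Q)[0]),np.round(np.median(Q,0),4))
a=cv2.resize(ims[0][180:300,110:480],None,fx=2,fy=2);out=np.zeros((590,800,3),np.uint8);out[:240,:740]=a
out[240:590,:300]=cv2.resize(ims[1][110:390,160:400],(300,350));cv2.imwrite('pics/c3.png',out)
E
```

```text
t 11.5 pos [ 0.4236 -0.1211  0.1921] F [0.38 0.1  0.01] q [-16.1 -10.9  -9.5  91.1   0.2 -16.6] open -8.337547968980007e-05
[[ 0.007 -0.01   1.   ]
 [ 0.002  1.     0.01 ]
 [-1.     0.001  0.007]]
scene L pad 200 [514. 230.] [0.5169 0.2297 0.063 ]
scene L tag 105 [590. 214.] [0.5923 0.2141 0.0527]
scene M pad 183 [530.  10.] [0.533  0.0107 0.0627]
scene M tag 101 [606.  -3.] [ 0.6089 -0.0025  0.0529]
scene R pad 162 [ 550. -228.] [ 0.5506 -0.2265  0.0622]
scene R tag 57 [ 627. -227.] [ 0.6266 -0.2255  0.0404]
side L tag 52 [587. 210.] [0.5865 0.2081 0.053 ]
side M pad 210 [525.   7.] [0.5253 0.005  0.0635]
side M tag 70 [602.  -5.] [ 0.6019 -0.0089  0.0544]
side R pad 298 [ 544. -232.] [ 0.5438 -0.2332  0.0636]
side R tag 90 [ 621. -231.] [ 0.6212 -0.2312  0.0413]
```

View pics/c3.png

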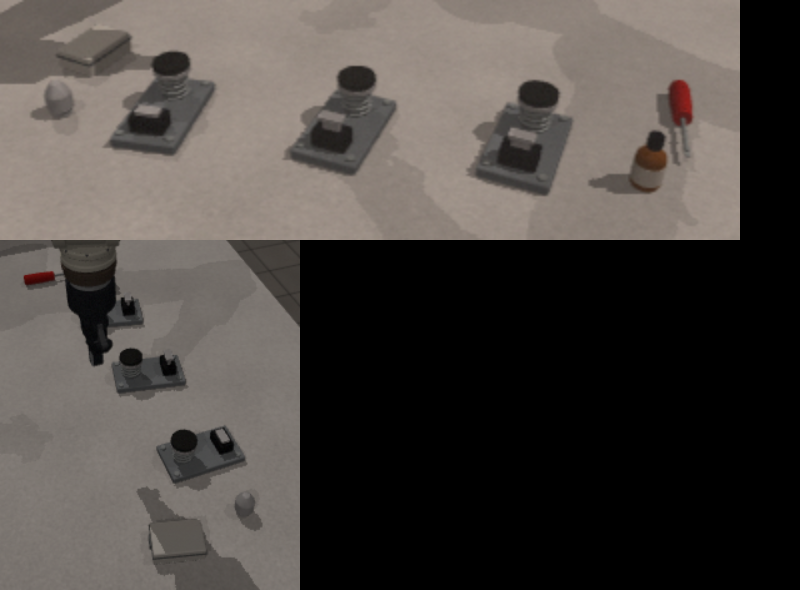

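The right foot's tag is down: its cap sits on the block at about (150,112) in the picture. The left and middle tags are still up, all pads have sprung back, nothing has shifted and the arm is clear.

```bash
python3 -c "
from workcell import bot
print(bot.job_done())"
```

```text
the job is handed in; nothing more can be done
None
```

I pressed the three pads from left to right, about 8 mm each, then pushed the right foot's tag fully down. The job is handed in, at 11.5 s on the robot's clock; no verdict was reported.

| Foot | Press force | Pad down |
|---|---|---|
| Left | 10.9 N | 7.5 mm |
| Middle | 7.9 N | 8 mm |
| Right | 3.1 N | 8 mm |

- **Softest foot:** the right one, from its 3.1 N reading. Its tag reached the stop with the fingertips at 42 mm, pushing 10.5 N.
- **Tags:** the last camera check put the right tag's top at about 41 mm. The left and middle tags were still up, at about 53 mm.
- **Pads, feet and bystanders:** all three pads read about 63 mm, back at full height. The feet stood within 1–2 mm of their first measured positions, and the bystanders look unmoved in the picture.
- **Arm:** it finished clear of everything, with wrist force near zero.

**Disagreements:** the scene and side cameras differed by about 5–8 mm on positions, so I used values in between. While I pressed the middle pad, the wrist also read about 6 N sideways, but that foot did not measurably move. In the last check the arm hid the left pad from the side camera, so that pad was checked by the scene camera only.

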